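Put a leaf pack in the ratchet press

ROBOT

A 6-joint arm with a two-finger parallel gripper is mounted at the origin on the work surface. World frame = base frame: x ahead of the robot, y to its left, z up, the work surface at z = 0. Lengths are in m, angles in degrees, forces in N, time in s.
With the tool pointing down it reaches from about 0.4 to 0.825 m from the base axis. Payload 7 kg.
Tool frame: the origin (TCP) lies on the centre line of the jaws, within the pads' length; the fingertips stand 19 mm ahead of it and the grasp point (between the pads) is the TCP; z points along the fingers, y is the line along which they close (so a half turn about z gives the same grasp; the last joint's range is limited). The gripper opens to 88 mm and grips with 3 to 60 N. Pads are 19 mm wide; open, the fingers measure 130 mm over their backs; the gripper's body (78 mm by 193 mm) begins 47 mm behind the grasp point.
Start: joints at [-54.712, 20.546, 0.682, 0, -70.136, -16.507], TCP at [0.217, -0.639, 0.246] pointing down, gripper open.
Joint ranges: [-176.03, 176.03], [-82.01, 121.73], [-58.28, 71.71], [-173.87, 95.51], [-174.79, -0.11], [-173.66, 173.66]. Speed limits (degrees/s): [136.94, 136.94, 172.46, 180, 180, 180].

INTERFACE

Orientations are given as [roll, pitch, yaw] about the fixed x, y, z axes, in that order (R = Rz(yaw) Ry(pitch) Rx(roll)).
In Python, from plant import get_state, capture, close_job gives the robot as it stands.
- The arm moves only by the tool apply_moves, never from a script. Its argument "targets" is a list of rows, each a list of 7 numbers: the opening, from 0 (shut) to 1 (fully open), then the shift along the tool's x, y, z normalised to -1 to 1, where 1 is 1000 mm, then the turn, a rotation vector about the tool's x, y, z normalised to -1 to 1, where 1 is 90 degrees. In form: [[claw, tx, ty, tz, ax, ay, az], ...]. A call has 1 to 20 rows; each row shifts and turns the commanded pose from where the row before left it, along the tool's axes as they then stand; what a row does not reach is not made up. A row lasts 1/12 s, in which the tool goes at most 41.7 mm and 7.16 degrees, less where a joint would pass 70% of its speed; a pose out of reach is approached as far as the arm can. A call with a number of a shift or a turn outside -1 to 1 is refused whole. A call with a gripper value outside its range is refused whole. The fingers move at their own pace and stop on an object; "newtons" is the grip in N (left out, the last holds). Time passes only in rows, so rows that do not move let the fingers close. It gives the time, the measured TCP pose, the force, the opening and the grip force at its end, in the units of the state.
- get_state(): the state, without advancing time (a new reading comes with each control period).
- capture(name): name is "scene" or "side" or "wrist"; returns a dict with "frame" (400x640x3 uint8, red, green, blue), "range_z" (400x640 float32, m along the optical axis (not along the pixel's ray), 0 where there is no reading), "camera_matrix" (3x3 intrinsics, pixels), "k1" (the pictures are not rectified: a ray, as slopes to the right and down, at radius r is drawn at 1 + k1 r^2 times it, then the intrinsics apply), "T" (4x4, takes a point from camera to world coordinates). Camera axes: x right, y down, z forward; pixel columns grow to the right and rows downward; lengths in m; the calibration is good to about 2 mm. A picture is of the moment at which its call begins.
- close_job(): hands the job in; it is judged then, once.
The state is a dict: "time_s": time; "joints": joint angles; "qd": joint speeds; "joint_torque": joint torques, N m; "tcp_pos": TCP position; "eef_rot": TCP orientation; "contact_force": force on the tool from outside, world axes, zero at the start; "moment": the same for the moment, N m; "gripper_width": finger opening in m; "gripper_force": force on a finger pad.
Only numpy, scipy, OpenCV 4.12 (cv2) and the standard library are available. Lean on these libraries where they do the work, as an engineer would, in place of code of your own. Each camera call takes 0.05 s, during which the arm holds its last target. There are 200 camera calls.

TASK

Pull the press's platen up by its knob, click by click, until the pawl holds it higher than the leaf pack is thick. Then take the black, gold-banded pack out of the biscuit tin, lay it on the press bed without dropping it and slide it straight in under the platen up to the back stop. Finally press the red thumb pad to lift the pawl, keep it down until the platen has sunk onto the pack, and let go, leaving the tin, the kraft pack in it and the jar where they are.

Things in the scene. Friction and masses are not known exactly. Their poses are not given: they have to be found in the camera images.
- press: Green cast bench press, fixed: base 350 x 130 x 22 mm (x -200 to +150), column and head behind. Origin on the table below the axis of the vertical toothed rail, 22 mm square. x points from the open loading front to the column, y left seen from the front, z up. Head: z 117 to 187 mm, x from -18 back, y +-31; its pawl is on the -y side, with the red pad.
- platen (a joint): Height of the rail, m: 0 lowest, 0.060 top stop; starts at 0 to 0.018. Going up it clicks past the pawl; let go it hangs at 0.005, 0.015, ... 0.055 (10 mm steps). 0.7 kg and damped: raising at 50 mm/s takes 10 to 18 N. Pawl held off, it sinks by itself at about 70 mm/s; on the 32 mm pack it rests at 0.030. Aluminium platen at its foot, 12 mm thick: press x -65 to +42, y +-40, underside 2 mm above the bed at 0.
- pawl (a joint): Angle of the sprung pawl, rad: 0 = nose fully in the teeth, 0.40 = fully off (stop). Pressing the thumb pad down raises it; the rail is free from about 0.13 (pad down 8 mm; 20 to 23 mm at most), with some 2 to 5 N. It springs back when let go; resting on a tooth's slope it reads up to 0.15.
- lift_knob (a point): Middle of the grip of the black mushroom knob on top of the rail: round, 36 mm across, 24 mm high. It is on the rail's axis, 226 mm above the table at platen 0, and rises with it. The head's top is 39 mm below it at platen 0.
- thumb_pad (a point): Centre of the upper face of the red thumb pad at the end of the pawl's tail: 26 mm (press x) by 32 mm (press y), on the press's -y side, 85 mm from the rail's axis and 141 mm above the table. The point moves with the pawl.
- bed_home (a point): On the bed's surface, where the centre of the pack's underside belongs when its end touches the back stop: press x -10, y 0, 26 mm above the table. Axes as the press's. Bed: pale wooden lining, press x -195 to +45, y +-50. Steel back stop: front face at press x +45, 22 mm high.
- bed_ledge (a point): On the bed's open front part, 124 mm in front of bed_home (press x -134, y 0, 26 mm high): a pack with its centre here, lengthways along press x, is 14 mm clear of the platen and open to above.
- pack: The leaf pack to press: rigid black packet with a gold band round its middle, 110 (x) x 50 (y) x 32 (z) mm, about 0.17 kg. Origin at the centre of its underside. It lies flat on the kraft pack in the tin, its underside 35 mm and its top 67 mm above the table. Either end may go in first.
- tin: Open round biscuit tin, blue and cream with gold rims, 196 mm across, 60 mm high, wall 3 mm, loose. Origin at the centre of its underside.
- lower_pack: Kraft-coloured pack 118 x 66 x 32 mm lying on the tin's floor (3 mm) under the black one; it stays there. Origin at the centre of its underside.
- jar: Small glass jar, 48 mm across, 62 mm high, standing between the press and the tin; bystander. Origin at the centre of its underside.
Mind the look-alikes: they are no part of the job. Of the things that look like the tin, take the one that is farthest from the robot's base at the start. Leave any blue look-alike of the lower_pack alone.

How it is judged (in metres and radians):
On the way, in this order (a step that is already met when the one before it is completed fails the run):
1. the platen has been ratcheted up and hangs on the pawl, let go of, higher than the pack is thick (value of joint platen above 0.033 m and contact force between press and the fingers below 0.2 N and value of joint pawl below 0.1 rad), for 0.3 s.
2. the pack lies flat on the bed under the raised platen, up to the back stop, let go of (value of joint platen above 0.033 m and contact force between pack and the fingers below 0.2 N and x of pack in the frame of bed_home between -0.01 and 0.005 m and y of pack in the frame of bed_home between -0.013 and 0.013 m and z of pack in the frame of bed_home below 0.003 m and angle between the x axis of pack and the x axis of press, either way round below 0.15 rad and angle between pack's own z axis and vertical below 0.05 rad), for 0.2 s.
At the end, for the whole second after the job is handed in: The platen rests on the pack (platen joint 27 to 32.5 mm, pawl joint below 0.18 rad); the pack lies flat and still, its centre within -10/+5 mm (x) and 13 mm (y) of bed_home and its length within 0.15 rad of the press's x axis; the kraft pack still lies in the tin (value of joint platen between 0.027 and 0.0325 m and value of joint pawl below 0.18 rad and x of pack in the frame of bed_home between -0.01 and 0.005 m and y of pack in the frame of bed_home between -0.013 and 0.013 m and angle between the x axis of pack and the x axis of press, either way round below 0.15 rad and angle between pack's own z axis and vertical below 0.05 rad and linear speed of pack below 0.02 m/s and horizontal distance between lower_pack and tin below 0.035 m and height (world z) of lower_pack below 0.02 m); the robot touches nothing.
It fails at once if the pack is dropped: it falls faster than 0.7 m/s with no finger on it (linear speed of pack above 0.7 m/s and contact force between pack and the fingers below 0.05 N).
It fails at once if the tin is shifted by more than 40 mm or tipped (distance of tin from where it was at the start of the episode above 0.04 m or angle between tin's own z axis and vertical above 0.3 rad).
It fails at once if the lower pack is lifted out of the tin (height (world z) of lower_pack above 0.04 m).
It fails at once if the jar is shifted by more than 40 mm or knocked over (distance of jar from where it was at the start of the episode above 0.04 m or angle between jar's own z axis and vertical above 0.5 rad).
It also fails if it takes over 72 s, if anything falls off the work surface, if the arm or the gripper's body presses on something with over 40 N, if the wrist force passes 120 N, or if a joint passes its speed limit or range.

## Working session

There is one attempt and no reset: what is moved stays moved. The work goes in short steps, Python scripts to look and compute and a tool call to move; the robot and the scene stay as the last step left them, time stands still between calls to the robot, and variables do not carry over. Pictures are saved under pics/ and viewed, at most 10 in all, crops included, and the job is handed in when it is done.

Besides the shell and the picture viewer there is one more tool, called after "Request:" as a command line: name --pt "numbers of a row" for each row, then --argument value for the rest. apply_moves: Moves the arm, as the interface text tells. Scaled input: -1 to 1 covers 1000 mm each way for a shift and 90 degrees each way for a turn. Its arguments: {"type":"object","properties":{"targets":{"type":"array","items":{"type":"array","items":{"type":"number"}}},"newtons":{"type":"number"}},"required":["targets"]}

```bash
mkdir -p pics; cat > h.py <<'E'
import numpy as np, cv2
from plant import get_state, capture, close_job
def save(c,n): cv2.imwrite('pics/'+n,cv2.cvtColor(c['frame'],cv2.COLOR_RGB2BGR))
def cloud(c):
    K=np.array(c['camera_matrix'],float);h,w=c['range_z'].shape
    u,v=np.meshgrid(np.arange(w),np.arange(h))
    p=cv2.undistortPoints(np.stack([u,v],-1).reshape(-1,1,2).astype(float),K,np.array([c['k1'],0,0,0.]))[:,0]
    z=c['range_z'].reshape(-1)
    T=np.array(c['T']);P=np.c_[p*z[:,None],z]@T[:3,:3].T+T[:3,3]
    P[z<=0]=np.nan
    return P.reshape(h,w,3)
E
python3 - <<'E'
from h import *
import pickle
d={}
for n in('scene','side'):
    c=capture(n);save(c,n+'0.png');d[n]=c
    print(n,np.round(c['T'],3).tolist(),c['k1'])
pickle.dump(d,open('d0.pkl','wb'))
print(get_state())
E
```

```text
scene [[0.842, 0.39, -0.374, 0.977], [0.54, -0.62, 0.569, -0.61], [-0.01, -0.681, -0.732, 1.142], [0.0, 0.0, 0.0, 1.0]] -0.0478236734189983
side [[-0.687, -0.434, 0.583, -0.283], [-0.727, 0.415, -0.547, 0.895], [-0.004, -0.799, -0.601, 0.93], [0.0, 0.0, 0.0, 1.0]] -0.05815002115851047
{'time_s': 0.1, 'joints': array([-5.47102595e+01,  2.05873841e+01,  6.40432839e-01, -1.80283539e-02,
       -7.01369696e+01, -1.65076325e+01]), 'qd': array([ 0.00392378, -0.12835165,  0.10361845,  0.07351223, -0.04506176,
       -0.0364559 ]), 'joint_torque': array([-5.59265245e-04, -5.84160304e+01,  2.93756837e+01,  7.01569989e+00,
        1.01481011e-02, -5.17498586e-05]), 'tcp_pos': array([ 0.21718716, -0.63867662,  0.24472556]), 'eef_rot': array([ 1.79914722e+02, -7.59748774e-03, -1.61224024e+02]), 'contact_force': array([-0.52663324,  0.22160636, -0.28859666]), 'moment': array([ 0.0236069 , -0.00948226, -0.04973443]), 'gripper_force': 0.0, 'gripper_width': 0.0876465388382492}
```

View pics/scene0.png

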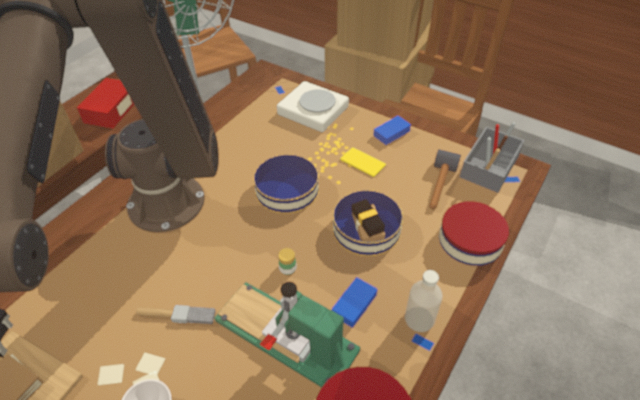

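View pics/side0.png

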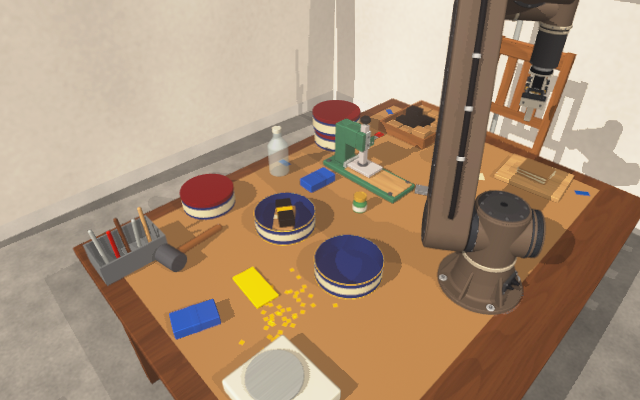

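The scene view shows the press at about (295,330), with its knob at (289,290) and the red pad at (268,341). The tin with the black pack is at (367,222), the jar at (287,260), and the empty look-alike tin at (286,183).

```bash
python3 - <<'E'
from h import *
import pickle
d=pickle.load(open('d0.pkl','rb'))
box={'scene':dict(press=(205,270,365,385),pack=(335,195,400,250),jar=(272,244,302,280)),'side':dict(press=(318,110,418,205),pack=(255,192,316,242),jar=(348,188,372,216))}
for n in d:
    c=d[n];P=cloud(c);hsv=cv2.cvtColor(c['frame'],cv2.COLOR_RGB2HSV).astype(int);H,S,V=hsv[...,0],hsv[...,1],hsv[...,2]
    def reg(k):
        x0,y0,x1,y1=box[n][k];m=np.zeros(H.shape,bool);m[y0:y1,x0:x1]=1;return m&np.isfinite(P[...,2])
    r=reg('press');z=P[...,2]
    def st(t,m):
        q=P[m]; 
        if len(q): print(n,t,len(q),'med',np.round(np.median(q,0),4),'min',np.round(q.min(0),3),'max',np.round(q.max(0),3))
    def rect(t,m):
        q=P[m][:,:2]; 
        b=cv2.minAreaRect((q*1000).astype(np.float32)); print(n,t,'rect mm',np.round(b[0],1),np.round(b[1],1),round(b[2],2))
    st('knob',r&(V<75)&(z>.2)); 
    k=r&(V<75)&(z>.2)
    top=k&(z>np.nanmax(np.where(k,z,np.nan))-.006); st('knobtop',top)
    st('red',r&((H<8)|(H>172))&(S>160)&(V>90)&(z>.08))
    g=r&(H>55)&(H<90)&(S>90)
    st('green',g); gb=g&(z>.01)&(z<.03); st('gbase',gb); rect('gbase',gb)
    gh=g&(z>.178)&(z<.2); st('head',gh); rect('head',gh)
    w=r&(z>.02)&(z<.032)&(H<25)&(S<170); st('bed',w); rect('bed',w)
    p=reg('pack'); t=p&(z>.058)&(z<.075); 
    # rim pixels excluded by distance from centroid of dark/gold
    st('packtop',t)
    gold=p&(H>18)&(H<32)&(S>150)&(V>140)&(z>.055); st('gold',gold)
    st('jar',reg('jar')&(z>.02)); 
    pickle.dump(P,open(n+'P.pkl','wb'))
    x0,y0,x1,y1=box[n]['pack'];cv2.imwrite('pics/pk_%s.png'%n,cv2.resize(c['frame'][y0:y1,x0:x1,::-1],None,fx=6,fy=6,interpolation=2))
    x0,y0,x1,y1=box[n]['press'];cv2.imwrite('pics/pr_%s.png'%n,cv2.resize(c['frame'][y0:y1,x0:x1,::-1],None,fx=4.8,fy=4.8,interpolation=2))
E
```

```text
scene knob 151 med [ 0.5981 -0.1685  0.2387] min [ 0.583 -0.182  0.23 ] max [ 0.612 -0.153  0.243]
scene knobtop 115 med [ 0.5972 -0.1664  0.2397] min [ 0.583 -0.18   0.237] max [ 0.611 -0.153  0.243]
scene red 644 med [ 0.7761 -0.2311  0.1417] min [ 0.583 -0.265  0.136] max [ 0.815 -0.192  0.148]
scene green 1164 med [ 0.7004 -0.1831  0.0239] min [ 0.577 -0.229  0.013] max [ 0.744 -0.104  0.191]
scene gbase 629 med [ 0.7041 -0.2004  0.0206] min [ 0.577 -0.229  0.013] max [ 0.744 -0.104  0.03 ]
scene gbase rect mm [ 682.2 -189.5] [199.3  96.6] 43.4
scene head 321 med [ 0.689  -0.1727  0.1848] min [ 0.602 -0.194  0.178] max [ 0.714 -0.135  0.191]
scene head rect mm [ 658.2 -165.5] [110.6  58.3] 1.76
scene bed 2022 med [ 0.4703 -0.174   0.0251] min [ 0.369 -0.238  0.02 ] max [ 0.744 -0.008  0.032]
scene bed rect mm [ 553.8 -118.2] [376.3 225.5] 2.26
scene packtop 660 med [0.5754 0.2318 0.0647] min [0.473 0.14  0.058] max [0.668 0.334 0.071]
scene gold 126 med [0.5686 0.2357 0.0654] min [0.549 0.211 0.055] max [0.591 0.261 0.071]
scene jar 333 med [ 0.4635 -0.0036  0.057 ] min [ 0.435 -
[... 449 characters left out ...]
.5504 -0.1024  0.0222] min [ 0.392 -0.214  0.012] max [ 0.733 -0.093  0.029]
side gbase rect mm [ 546.2 -105.8] [359.9 111.1] 17.92
side head 23 med [ 0.6344 -0.1362  0.1873] min [ 0.575 -0.189  0.183] max [ 0.698 -0.13   0.191]
side head rect mm [ 636.5 -159.8] [ 58.8 122.7] 89.63
side bed 958 med [ 0.4983 -0.1733  0.0274] min [ 0.366 -0.669  0.02 ] max [0.855 0.022 0.032]
side bed rect mm [ 619.7 -326.7] [491.7 579. ] 63.39
side packtop 591 med [0.561  0.2443 0.0666] min [0.47  0.142 0.058] max [0.668 0.34  0.074]
side gold 90 med [0.5665 0.2446 0.068 ] min [0.472 0.216 0.057] max [0.59  0.335 0.073]
side jar 218 med [0.4459 0.016  0.0514] min [ 0.43  -0.015  0.022] max [0.474 0.031 0.068]
```

View pics/pr_scene.png

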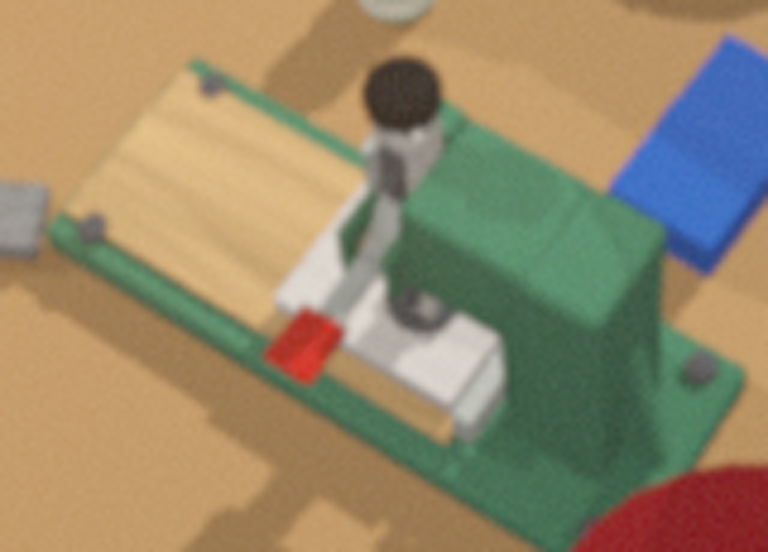

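The crop shows the press front at crop (55..195, 62..225), the back base corner at (740,375), the red pad at (303,347) and the knob at (402,90). I'll fit the base corners, pad and pack from these.

```bash
cat >> h.py <<'E'
def cast(c,uv,z):
    p=cv2.undistortPoints(np.array(uv,float).reshape(-1,1,2),np.array(c['camera_matrix'],float),np.array([c['k1'],0,0,0.]))[:,0]
    T=np.array(c['T']);r=np.c_[p,np.ones(len(p))]@T[:3,:3].T
    return T[:3,3]+r*((z-T[2,3])/r[:,2])[:,None]
E
python3 - <<'E'
from h import *
import pickle
d=pickle.load(open('d0.pkl','rb'));c=d['scene'];P=pickle.load(open('sceneP.pkl','rb'));Ps=pickle.load(open('sideP.pkl','rb'))
f=lambda x,y:(x/4.8+205-.4,y/4.8+270-.4)
A,B,C=cast(c,[f(195,62),f(52,225),f(742,378)],.022)
print('base corners',A,B,C,'yaw AC',np.degrees(np.arctan2(*(C-A)[1::-1])),'len',np.linalg.norm(C-A),np.linalg.norm(A-B),'yaw BA-90',np.degrees(np.arctan2(*(A-B)[1::-1]))-90)
# head top rect
for nm,cc,PP,bx in(('scene',c,P,(280,285,350,345)),('side',d['side'],Ps,(330,112,375,150))):
    x0,y0,x1,y1=bx
    q=PP[y0:y1,x0:x1].reshape(-1,3);hs=cv2.cvtColor(cc['frame'],cv2.COLOR_RGB2HSV)[y0:y1,x0:x1].reshape(-1,3).astype(int)
    m=(hs[:,0]>55)&(hs[:,0]<90)&(hs[:,1]>90)&(abs(q[:,2]-.187)<.004)
    b=cv2.minAreaRect((q[m,:2]*1000).astype(np.float32));print(nm,'head',m.sum(),b)
# red pad
x0,y0,x1,y1=255,330,282,352
q=P[y0:y1,x0:x1].reshape(-1,3);hs=cv2.cvtColor(c['frame'],cv2.COLOR_RGB2HSV)[y0:y1,x0:x1].reshape(-1,3).astype(int)
m=((hs[:,0]<8)|(hs[:,0]>172))&(hs[:,1]>150)&(q[:,2]>.125)
print('pad',m.sum(),np.median(q[m],0),(q[m].min(0)+q[m].max(0))/2,cv2.minAreaRect((q[m,:2]*1000).astype(np.float32)))
# knob axis, from silhouette centre
for nm,cc,PP,bx in(('scene',c,P,(275,275,302,300)),('side',d['side'],Ps,(350,110,378,128))):
    x0,y0,x1,y1=bx;V=cv2.cvtColor(cc['frame'],cv2.COLOR_RGB2HSV)[...,2];m=np.zeros(V.shape,bool);m[y0:y1,x0:x1]=(V[y0:y1,x0:x1]<85)&(PP[y0:y1,x0:x1,2]>.2)
    ys,xs=np.nonzero(m);print(nm,'knob px',xs.min(),xs.max(),ys.min(),ys.max(),'zmax',np.nanpercentile(PP[m][:,2],[50,90,98]),cast(cc,[((xs.min()+xs.max())/2,(ys.min()+ys.max())/2)],.232))
# pack
for nm,cc,PP,bx in(('scene',c,P,(335,195,400,250)),('side',d['side'],Ps,(255,192,316,242))):
    x0,y0,x1,y1=bx;q=PP[y0:y1,x0:x1].reshape(-1,3);
    m=(abs(q[:,2]-.067)<.006)&(np.hypot(q[:,0]-.568,q[:,1]-.238)<.075)
    g=q[m];b=cv2.minAreaRect((g[:,:2]*1000).astype(np.float32));print(nm,'pack',m.sum(),b,g[:,2].mean())
    rim=(q[:,2]>.05)&(q[:,2]<.066)&~(np.hypot(q[:,0]-.568,q[:,1]-.238)<.08)
    g=q[rim];
    a=np.linalg.lstsq(np.c_[2*g[:,:2],np.ones(len(g))],(g[:,:2]**2).sum(1),rcond=None)[0];print('tin',a[:2],np.sqrt(a[2]+a[0]**2+a[1]**2))
E
```

```text
base corners [ 0.40018236 -0.10578984  0.022     ] [ 0.39999332 -0.22440251  0.022     ] [ 0.74353521 -0.10625528  0.022     ] yaw AC -0.07766944968210954 len 0.3433531680648966 0.11861282518192617 yaw BA-90 -0.09131167921131578
scene head 243 ((658.0982666015625, -165.68719482421875), (109.91188049316406, 58.08383560180664), 2.236830711364746)
side head 23 ((636.5139770507812, -159.79409790039062), (58.77001953125, 122.68444061279297), 89.63204193115234)
pad 137 [ 0.59610239 -0.25110278  0.14015147] [ 0.59569848 -0.25010758  0.14048084] ((596.38525390625, -250.00271606445312), (28.950450897216797, 24.74586296081543), 85.82462310791016)
scene knob px 282 296 283 296 zmax [0.23858039 0.24115403 0.24235827] [[ 0.5968634 -0.16458    0.232    ]]
side knob px 361 370 116 123 zmax [0.23878393 0.24467603 0.2463558 ] [[ 0.59336366 -0.16511482  0.232     ]]
scene pack 534 ((571.520751953125, 235.7943115234375), (51.40132522583008, 112.66191864013672), 58.166595458984375) 0.065430144577719
tin [0.57034923 0.23834222] 0.09642339877997327
side pack 358 ((568.6192016601562, 239.79995727539062), (50.46799850463867, 112.39593505859375), 57.6599235534668) 0.06827826412991077
tin [0.56761947 0.24109357] 0.09623223238297451
```

View pics/pk_scene.png

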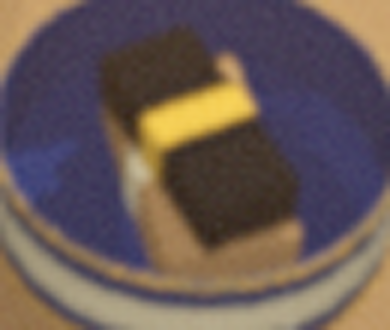

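Press: axis at about (0.597,-0.165), yaw about 0, platen near 2–4 mm. Pack: centre (0.570,0.238), long axis about 148°. I'm moving above the knob.

Request:
apply_moves --pt "1 0 0 -0.03 0 0 0.0696" --pt "1 0 0 -0.03 0 0 0.0696" --pt "1 0 0 -0.03 0 0 0.0696" --pt "1 -0.0223 0.0279 0 0 0 0" --pt "1 -0.0223 0.0279 0 0 0 0" --pt "1 -0.0223 0.0279 0 0 0 0" --pt "1 -0.0223 0.0279 0 0 0 0" --pt "1 -0.0223 0.0279 0 0 0 0" --pt "1 -0.0223 0.0279 0 0 0 0" --pt "1 -0.0223 0.0279 0 0 0 0" --pt "1 -0.0223 0.0279 0 0 0 0" --pt "1 -0.0223 0.0279 0 0 0 0" --pt "1 -0.0223 0.0279 0 0 0 0" --pt "1 -0.0223 0.0279 0 0 0 0" --pt "1 -0.0223 0.0279 0 0 0 0" --pt "1 -0.0223 0.0279 0 0 0 0" --pt "1 -0.0223 0.0279 0 0 0 0" --pt "1 -0.0223 0.0279 0 0 0 0" --pt "1 -0.0223 0.0279 0 0 0 0" --pt "1 -0.0223 0.0279 0 0 0 0" --newtons 50

```text
time_s: 1.77
tcp_pos: [0.5971, -0.1631, 0.3353]
eef_rot: [180.0, -0.0, 180.0]
contact_force: [0.9, -1.1, -0.7]
gripper_width: 0.0874
gripper_force: 0.0
```

Request:
apply_moves --pt "1 0 0 0 0 0 0" --pt "1 0 0 0 0 0 0"

```text
time_s: 1.93
tcp_pos: [0.5972, -0.1631, 0.3344]
eef_rot: [180.0, -0.1, -179.9]
contact_force: [0.1, 0.2, 0.4]
gripper_width: 0.0874
gripper_force: 0.0
```

```bash
python3 - <<'E'
from h import *
c=capture('wrist');save(c,'w1.png');P=cloud(c)
hs=cv2.cvtColor(c['frame'],cv2.COLOR_RGB2HSV)
m=(hs[...,2]<80)&(P[...,2]>.225)&(P[...,2]<.27)&(np.hypot(P[...,0]-.597,P[...,1]+.165)<.03)
print(m.sum(),np.nanmedian(P[m],0),np.nanmin(P[m],0),np.nanmax(P[m],0),np.round(c['T'],3).tolist())
s=get_state();print(s['tcp_pos'],s['eef_rot'])
E
```

```text
1495 [ 0.59247153 -0.16296114  0.24071925] [ 0.57719537 -0.17997207  0.22641783] [ 0.6126597  -0.14593602  0.2441035 ] [[-0.004, 0.969, 0.246, 0.532], [1.0, 0.004, 0.001, -0.162], [-0.0, 0.246, -0.969, 0.474], [0.0, 0.0, 0.0, 1.0]]
[ 0.59656874 -0.16410622  0.33476591] [ 1.79999819e+02 -8.90706861e-02 -1.79924274e+02]
```

View pics/w1.png

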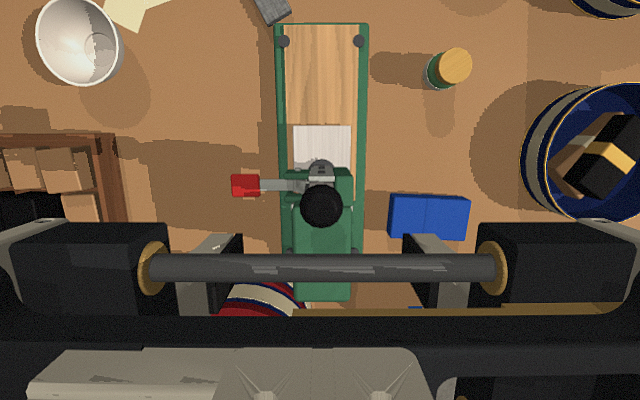

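The wrist view shows the knob centred at (321,204), so it sits at (0.595,-0.163). The press is aligned with the world axes, with the pad at (245,185). Next: descend, grip and raise.

Request:
apply_moves --pt "1 0.0015 0.001 0.03 0 0 0" --pt "1 0 0 0.03 0 0 0" --pt "1 0 0 0.03 0 0 0" --pt "1 0 0 0.015 0 0 0" --pt "0.3 0 0 0 0 0 0" --pt "0.3 0 0 0 0 0 0" --pt "0.3 0 0 0 0 0 0" --pt "0.3 0 0 0 0 0 0" --pt "0.3 0 0 0 0 0 0" --pt "0.3 0 0 0 0 0 0" --newtons 50

```text
time_s: 2.82
tcp_pos: [0.5954, -0.1639, 0.2317]
eef_rot: [-180.0, 0.1, 180.0]
contact_force: [-0.1, -0.2, 0.4]
gripper_width: 0.0534
gripper_force: 0.0
```

Request:
apply_moves --pt "0.2 0 0 -0.001 0 0 0" --pt "0.2 0 0 -0.003 0 0 0" --pt "0.2 0 0 -0.004 0 0 0" --pt "0.2 0 0 -0.004 0 0 0"

```text
time_s: 3.15
tcp_pos: [0.5947, -0.1641, 0.2413]
eef_rot: [180.0, -0.1, 180.0]
contact_force: [6.0, -5.3, -16.6]
gripper_width: 0.0338
gripper_force: 50.0
```

Request:
apply_moves --pt "0.2 0 0 -0.004 0 0 0" --pt "0.2 0 0 -0.004 0 0 0" --pt "0.2 0 0 -0.004 0 0 0" --pt "0.2 0 0 -0.004 0 0 0" --pt "0.2 0 0 -0.004 0 0 0" --pt "0.2 0 0 -0.004 0 0 0" --pt "0.2 0 0 -0.004 0 0 0" --pt "0.2 0 0 -0.004 0 0 0" --pt "0.2 0 0 0 0 0 0" --pt "0.2 0 0 0 0 0 0"

```text
time_s: 3.98
tcp_pos: [0.5947, -0.1641, 0.2731]
eef_rot: [180.0, -0.1, 180.0]
contact_force: [2.8, -4.9, -8.9]
gripper_width: 0.0337
gripper_force: 50.0
```

```bash
cat > knob.py <<'E'
from h import *
for n in('scene','side'):
    c=capture(n);P=cloud(c);q=P.reshape(-1,3)
    V=cv2.cvtColor(c['frame'],cv2.COLOR_RGB2HSV).reshape(-1,3).astype(int)
    # platen: pale gray top region in front of the head; knob: dark
    m=(q[:,0]>.535)&(q[:,0]<.575)&(abs(q[:,1]+.163)<.032)&(q[:,2]>.035)&(q[:,2]<.12)&(V[:,1]<60)
    k=(np.hypot(q[:,0]-.595,q[:,1]+.163)<.02)&(q[:,2]>.2)&(V[:,2]<80)
    print(n,'platen top z',m.sum(),np.median(q[m,2]) if m.any() else 0,'(40mm at 0)','knob',k.sum(),np.percentile(q[k,2],[5,50,95]) if k.any() else 0)
print(get_state()['tcp_pos'])
E
python3 knob.py
```

```text
scene platen top z 160 0.0797810080008573 (40mm at 0) knob 61 [0.26868748 0.69530836 0.69688912]
side platen top z 106 0.08239194995941151 (40mm at 0) knob 134 [0.26608137 0.37015511 0.40489197]
[ 0.59473925 -0.16410881  0.27312487]
```

Request:
apply_moves --pt "0.2 0 0 -0.004 0 0 0" --pt "0.2 0 0 -0.004 0 0 0" --pt "0.2 0 0 0 0 0 0" --pt "0.2 0 0 0.003 0 0 0" --pt "0.2 0 0 0 0 0 0" --pt "1 0 0 0 0 0 0" --pt "1 0 0 0 0 0 0" --pt "1 0 0 0 0 0 0" --pt "1 0 0 0 0 0 0" --pt "1 0 0 0 0 0 0" --pt "1 0 0 0 0 0 0" --pt "1 0 0 0 0 0 0" --pt "1 0 0 -0.03 0 0 0" --pt "1 0 0 -0.03 0 0 0" --pt "1 0 0 0 0 0 0"

```text
time_s: 5.33
tcp_pos: [0.597, -0.1647, 0.3461]
eef_rot: [-179.9, 0.5, -180.0]
contact_force: [0.5, -0.9, 1.6]
gripper_width: 0.0869
gripper_force: 0.0
```

```bash
python3 knob.py
```

```text
scene platen top z 171 0.0843971203436471 (40mm at 0) knob 237 [0.27417626 0.2796115  0.76963507]
side platen top z 104 0.08679441853942355 (40mm at 0) knob 141 [0.27014475 0.44204548 0.47577479]
[ 0.59556495 -0.16378098  0.34119737]
```

Request:
apply_moves --pt "1 0.0021 0.0335 0 0 0 0" --pt "1 0.0021 0.0335 0 0 0 0" --pt "1 0.0021 0.0335 0 0 0 0" --pt "1 0.0021 0.0335 0 0 0 0" --pt "1 0.0021 0.0335 0 0 0 0" --pt "1 0.0021 0.0335 0.013 0 0 0" --pt "1 0.0021 0.0335 0.013 0 0 0" --pt "1 0.0021 0.0335 0.013 0 0 0" --pt "1 0.0021 0.0335 0.013 0 0 0" --pt "1 0.0021 0.0335 0.013 0 0 0" --pt "1 0.0021 0.0335 0.013 0 0 0" --pt "1 0.0021 0.0335 0.013 0 0 0" --pt "1 0 0 0 0 0 0.0711" --pt "1 0 0 0 0 0 0.0711" --pt "1 0 0 0 0 0 0.0711" --pt "1 0 0 0 0 0 0.0711" --pt "1 0 0 0 0 0 0.0711" --pt "1 0 0 0 0 0 0" --pt "1 0 0 0 0 0 0"

```text
time_s: 7.02
tcp_pos: [0.5695, 0.238, 0.2477]
eef_rot: [-179.9, -0.0, 148.2]
contact_force: [-0.5, -0.4, 0.6]
gripper_width: 0.0876
gripper_force: 0.0
```

```bash
cat > pk.py <<'E'
from h import *
import sys
c=capture('wrist');save(c,sys.argv[1]);P=cloud(c);q=P.reshape(-1,3)
m=(abs(q[:,2]-.067)<.005)&(np.hypot(q[:,0]-.570,q[:,1]-.238)<.072)
g=q[m];b=cv2.minAreaRect((g[:,:2]*1000).astype(np.float32));print('pack',m.sum(),b,np.median(g[:,2]))
s=get_state();print(s['tcp_pos'],s['eef_rot'],s['joints'])
E
python3 pk.py w2.png
```

```text
pack 4600 ((570.8900756835938, 239.03677368164062), (50.88713455200195, 108.45893859863281), 57.40138244628906) 0.06718279207016284
[0.5695707  0.23800155 0.24791426] [-1.79946709e+02 -2.73644321e-02  1.48214926e+02] [ 4.07739517e+01  1.51153257e+01 -6.74209446e+00 -1.09143071e-02
 -6.82016228e+01 -1.62554955e+02]
```

View pics/w2.png

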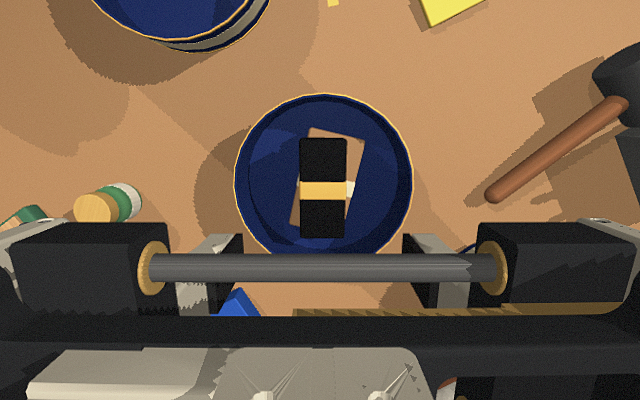

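The wrist view shows the black pack at (323,187), squared with the jaws, and the kraft pack slightly rotated beneath it. Descending to grasp.

Request:
apply_moves --pt "1 0 0.001 0.035 0 0 0" --pt "1 0 0 0.035 0 0 0" --pt "1 0 0 0.035 0 0 0" --pt "1 0 0 0.035 0 0 0" --pt "1 0 0 0.025 0 0 0" --pt "1 0 0 0.015 0 0 0" --pt "1 0 0 0.0075 0 0 0" --pt "1 0 0 0 0 0 0" --newtons 25

```text
time_s: 7.73
tcp_pos: [0.5695, 0.2383, 0.0591]
eef_rot: [-179.8, -0.1, 148.1]
contact_force: [0.6, -0.6, 1.1]
gripper_width: 0.0875
gripper_force: 0.0
```

Request:
apply_moves --pt "0.4 0 0 0 0 0 0" --pt "0.4 0 0 0 0 0 0" --pt "0.4 0 0 0 0 0 0" --pt "0.4 0 0 0 0 0 0" --pt "0.4 0 0 0 0 0 0" --pt "0.4 0 0 0 0 0 0" --pt "0.4 0 0 0 0 0 0" --pt "0.4 0 0 0 0 0 0"

```text
time_s: 8.4
tcp_pos: [0.5704, 0.239, 0.0615]
eef_rot: [180.0, 0.0, 148.0]
contact_force: [-1.8, -0.5, 4.3]
gripper_width: 0.0502
gripper_force: 25.0
```

Request:
apply_moves --pt "0.4 0 0 -0.01 0 0 0" --pt "0.4 0 0 -0.02 0 0 0" --pt "0.4 0 0 -0.03 0 0 0" --pt "0.4 0 0 -0.03 0 0 0" --pt "0.4 0 0 -0.03 0 0 0" --pt "0.4 0 0 0 0 0 -0.0711" --pt "0.4 0 0 0 0 0 -0.0711" --pt "0.4 0 0 0 0 0 -0.0711" --pt "0.4 0 0 0 0 0 -0.0711" --pt "0.4 0 0 0 0 0 -0.0711" --pt "0.4 0 0 0 0 0 0"

```text
time_s: 9.32
tcp_pos: [0.5702, 0.239, 0.1814]
eef_rot: [180.0, -0.0, -179.7]
contact_force: [0.4, -0.1, -1.1]
gripper_width: 0.0501
gripper_force: 25.0
```

Request:
apply_moves --pt "0.4 0.01 -0.01 0 0 0 0" --pt "0.4 0.02 -0.02 0 0 0 0" --pt "0.4 0.02 -0.025 0 0 0 0" --pt "0.4 0.02 -0.025 0 0 0 0" --pt "0.4 0.02 -0.025 0 0 0 0" --pt "0.4 0.019 -0.025 0 0 0 0" --pt "0.4 0 -0.032 0 0 0 0" --pt "0.4 0 -0.035 0 0 0 0" --pt "0.4 0 -0.035 0 0 0 0" --pt "0.4 0 -0.035 0 0 0 0" --pt "0.4 0 -0.035 0 0 0 0" --pt "0.4 0 -0.035 0 0 0 0" --pt "0.4 0 -0.03 0 0 0 0" --pt "0.4 0 -0.02 0 0 0 0" --pt "0.4 0 -0.015 0 0 0 0" --pt "0.4 0 0 0 0 0 0" --pt "0.4 0 0 0 0 0 0"

```text
time_s: 10.73
tcp_pos: [0.461, -0.1636, 0.1812]
eef_rot: [180.0, -0.0, 179.7]
contact_force: [0.1, 0.2, -2.5]
gripper_width: 0.0496
gripper_force: 25.0
```

```bash
python3 - <<'E'
from h import *
s=get_state();print(s['tcp_pos'],s['eef_rot'],s['gripper_width'],s['gripper_force'])
c=capture('side');P=cloud(c);x0,y0,x1,y1=345,90,450,220
cv2.imwrite('pics/s3.png',cv2.resize(c['frame'][y0:y1,x0:x1,::-1],None,fx=4.5,fy=4.5,interpolation=2))
c=capture('wrist');P=cloud(c).reshape(-1,3);q=P[np.isfinite(P[:,2])]
hs=cv2.cvtColor(c['frame'],cv2.COLOR_RGB2HSV).reshape(-1,3)[np.isfinite(P[:,2])].astype(int)
m=(np.hypot(q[:,0]-.461,q[:,1]+.163)<.065)&(q[:,2]>.15)&(q[:,2]<.21)
b=cv2.minAreaRect((q[m,:2]*1000).astype(np.float32));print(m.sum(),np.median(q[m],0),b)
# bed edges: pale wood at z~.026
w=(abs(q[:,2]-.026)<.003)&(hs[:,0]<28)&(hs[:,1]<150)&(abs(q[:,1]+.163)<.058)
print('bed',w.sum(),np.percentile(q[w],[1,99],axis=0) if w.any() else 0)
E
```

```text
[ 0.46102781 -0.1636357   0.18115736] [ 1.79991451e+02 -5.39873205e-03  1.79690883e+02] 0.04962072621086793 24.998461604118347
15861 [ 0.43900152 -0.16161403  0.18678016] ((445.900634765625, -162.04583740234375), (77.24114990234375, 83.17720794677734), 0.45740577578544617)
bed 1973 [[ 0.400455   -0.21811702  0.02479782]
 [ 0.42154294 -0.11377476  0.02819077]]
```

View pics/s3.png

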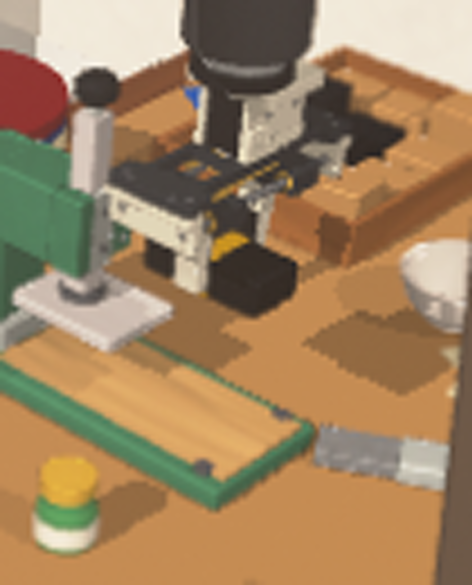

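The side crop shows the pack held level at crop (250,280), above the open bed and clear of the raised platen. Lowering it.

Request:
apply_moves --pt "0.4 0 -0.001 0.02 0 0 0" --pt "0.4 0 0 0.03 0 0 0" --pt "0.4 0 0 0.03 0 0 0" --pt "0.4 0 0 0.02 0 0 0" --pt "0.4 0 0 0.015 0 0 0" --pt "0.4 0 0 0.008 0 0 0" --pt "0.4 0 0 0.003 0 0 0" --pt "0.4 0 0 0 0 0 0"

```text
time_s: 11.5
tcp_pos: [0.4615, -0.1635, 0.055]
eef_rot: [-180.0, -0.0, -180.0]
contact_force: [0.2, 0.8, -0.9]
gripper_width: 0.0499
gripper_force: 25.0
```

Request:
apply_moves --pt "0.4 0 0 0.001 0 0 0" --pt "0.4 0 0 0.001 0 0 0" --pt "0.4 0 0 0 0 0 0"

```text
time_s: 11.75
tcp_pos: [0.4618, -0.1639, 0.0538]
eef_rot: [180.0, 0.1, 180.0]
contact_force: [-0.2, -0.9, -1.7]
gripper_width: 0.0495
gripper_force: 25.0
```

Request:
apply_moves --pt "0.4 0 0 0.001 0 0 0" --pt "0.4 0 0 0 0 0 0"

```text
time_s: 11.92
tcp_pos: [0.4617, -0.164, 0.0525]
eef_rot: [180.0, 0.1, 180.0]
contact_force: [-0.3, 1.1, -0.9]
gripper_width: 0.0497
gripper_force: 25.0
```

Request:
apply_moves --pt "0.4 0 0 0.001 0 0 0" --pt "0.4 0 0 0 0 0 0"

```text
time_s: 12.08
tcp_pos: [0.4616, -0.164, 0.0524]
eef_rot: [-180.0, 0.1, -180.0]
contact_force: [-4.3, 3.2, 15.5]
gripper_width: 0.05
gripper_force: 25.0
```

Request:
apply_moves --pt "1 0 0 -0.001 0 0 0" --pt "1 0 0 0 0 0 0" --pt "1 0 0 0 0 0 0" --pt "1 0 0 0 0 0 0" --pt "1 0 0 0 0 0 0" --pt "1 0 0 0 0 0 0" --pt "1 0 0 -0.02 0 0 0" --pt "1 0 0 -0.025 0 0 0" --pt "1 0 0 -0.025 0 0 0" --pt "0 0.028 0 0 0 0 0" --pt "0 0.028 0 0 0 0 0" --pt "0 0.028 0 0 0 0 0" --pt "0 0 0 0 0 0 0" --pt "0 0 0 0 0 0 0" --pt "0 0 0 0 0 0 0" --pt "0 0 0 0 0 0 0"

```text
time_s: 13.42
tcp_pos: [0.3783, -0.1639, 0.1222]
eef_rot: [-180.0, 0.0, -180.0]
contact_force: [0.9, -0.4, 0.1]
gripper_width: 0.0465
gripper_force: 0.0
```

```bash
cat > bed.py <<'E'
from h import *
s=get_state();print(s['tcp_pos'],s['eef_rot'],s['gripper_width'])
for n in('scene','side'):
    c=capture(n);P=cloud(c);q=P.reshape(-1,3);V=cv2.cvtColor(c['frame'],cv2.COLOR_RGB2HSV).reshape(-1,3).astype(int)
    d=(q[:,0]>.38)&(q[:,0]<.64)&(abs(q[:,1]+.165)<.045)&(abs(q[:,2]-.058)<.006)&((V[:,2]<70)|((V[:,1]>140)&(V[:,2]>120)))
    if d.sum()>20: print(n,d.sum(),cv2.minAreaRect((q[d,:2]*1000).astype(np.float32)),np.median(q[d,2]))
    w=(q[:,0]>.535)&(q[:,0]<.575)&(abs(q[:,1]+.163)<.032)&(q[:,2]>.065)&(q[:,2]<.12)&(V[:,1]<60)
    print('platen',w.sum(),np.median(q[w,2]) if w.any() else 0)
E
python3 bed.py
```

```text
[ 0.37832895 -0.1639267   0.12221002] [-1.79990890e+02  3.32242654e-02 -1.79995392e+02] 0.04646638132453213
scene 614 ((464.71600341796875, -163.80357360839844), (101.31103515625, 50.650333404541016), 0.22652925550937653) 0.05741354728028658
platen 169 0.08403275764531637
side 275 ((459.2928466796875, -160.97976684570312), (55.2366828918457, 110.19640350341797), 88.7172622680664) 0.05928923544808551
platen 103 0.08652571075427606
```

Request:
apply_moves --pt "0 0 0 0.03 0 0 0" --pt "0 0 0 0.025 0 0 0" --pt "0 0 0 0.009 0 0 0" --pt "0 0 0 0 0 0 0" --pt "0 -0.005 0 0 0 0 0" --pt "0 -0.005 0 0 0 0 0" --pt "0 -0.004 0 0 0 0 0" --pt "0 -0.004 0 0 0 0 0" --pt "0 -0.004 0 0 0 0 0" --pt "0 -0.006 0 0 0 0 0" --pt "0 -0.007 0 0 0 0 0" --pt "0 -0.007 0 0 0 0 0" --pt "0 -0.007 0 0 0 0 0" --pt "0 -0.007 0 0 0 0 0"

```text
time_s: 14.68
tcp_pos: [0.4341, -0.1639, 0.0581]
eef_rot: [-180.0, 0.0, 180.0]
contact_force: [-1.8, 0.4, 0.6]
gripper_width: 0.0004
gripper_force: 0.7
```

```bash
python3 bed.py
```

```text
[ 0.43414354 -0.16393435  0.05807202] [-1.79998856e+02  2.03853911e-03  1.79993298e+02] 0.0003536867505907898
scene 427 ((480.37744140625, -164.6884002685547), (49.017337799072266, 68.44994354248047), 88.98644256591797) 0.05765089495350573
platen 176 0.08434168034910516
side 22 ((500.6385498046875, -136.42495727539062), (13.863593101501465, 95.61417388916016), 82.38158416748047) 0.05762393658112036
platen 100 0.08655286168350035
```

Request:
apply_moves --pt "0 -0.007 0 0 0 0 0" --pt "0 -0.007 0 0 0 0 0" --pt "0 -0.007 0 0 0 0 0" --pt "0 -0.007 0 0 0 0 0" --pt "0 -0.007 0 0 0 0 0" --pt "0 -0.007 0 0 0 0 0" --pt "0 -0.007 0 0 0 0 0" --pt "0 -0.007 0 0 0 0 0" --pt "0 -0.007 0 0 0 0 0" --pt "0 -0.007 0 0 0 0 0" --pt "0 -0.003 0 0 0 0 0" --pt "0 -0.002 0 0 0 0 0" --pt "0 0 0 0 0 0 0"

```text
time_s: 15.87
tcp_pos: [0.5088, -0.1639, 0.058]
eef_rot: [-180.0, 0.0, 180.0]
contact_force: [-0.2, 0.3, -0.5]
gripper_width: 0.0007
gripper_force: 0.0
```

Request:
apply_moves --pt "0 -0.002 0 0 0 0 0" --pt "0 -0.002 0 0 0 0 0" --pt "0 -0.002 0 0 0 0 0" --pt "0 0 0 0 0 0 0"

```text
time_s: 16.2
tcp_pos: [0.5148, -0.164, 0.0581]
eef_rot: [-180.0, 0.0, 180.0]
contact_force: [0.7, 0.3, 0.1]
gripper_width: 0.0004
gripper_force: 0.0
```

Request:
apply_moves --pt "0 -0.0015 0 0 0 0 0" --pt "0 -0.001 0 0 0 0 0" --pt "0 0 0 0 0 0 0"

```text
time_s: 16.45
tcp_pos: [0.517, -0.1639, 0.0581]
eef_rot: [-180.0, 0.0, 180.0]
contact_force: [-0.5, 0.0, 0.6]
gripper_width: 0.0003
gripper_force: 0.2
```

Request:
apply_moves --pt "0 -0.0015 0 0 0 0 0" --pt "0 -0.0015 0 0 0 0 0" --pt "0 0 0 0 0 0 0"

```text
time_s: 16.7
tcp_pos: [0.5182, -0.164, 0.0577]
eef_rot: [180.0, -0.2, 180.0]
contact_force: [-6.3, 0.1, 2.9]
gripper_width: 0.0005
gripper_force: 2.9
```

Request:
apply_moves --pt "0 -0.001 0 0 0 0 0" --pt "0 -0.001 0 0 0 0 0" --pt "0 0 0 0 0 0 0"

```text
time_s: 16.95
tcp_pos: [0.5181, -0.1641, 0.0574]
eef_rot: [180.0, -0.4, 179.9]
contact_force: [-11.5, 0.8, 8.1]
gripper_width: 0.0002
gripper_force: 5.6
```

The pack is seated against the stop. Backing off, then turning a quarter so the gripper body clears the rail when pressing the pad.

Request:
apply_moves --pt "0 0.006 0 0 0 0 0" --pt "0 0.015 0 0 0 0 0" --pt "0 0.03 0 0 0 0 0" --pt "0 0.03 0 -0.02 0 0 0" --pt "0 0 0 -0.03 0 0 0" --pt "0 0 0 -0.03 0 0 0" --pt "0 0 -0.02 -0.03 0 0 0" --pt "0 0 -0.03 -0.03 0 0 0" --pt "0 0 -0.03 0 0 0 0" --pt "0 0 -0.01 0 0 0 0" --pt "0 0 0 0 0 0 0"

```text
time_s: 17.87
tcp_pos: [0.4412, -0.2552, 0.1981]
eef_rot: [-180.0, 0.1, 179.8]
contact_force: [0.1, 0.2, -0.4]
gripper_width: 0.0006
gripper_force: 0.0
```

Request:
apply_moves --pt "0 0 0 0 0 0 -0.0715" --pt "0 0 0 0 0 0 -0.0715" --pt "0 0 0 0 0 0 -0.0715" --pt "0 0 0 0 0 0 -0.0715" --pt "0 0 0 0 0 0 -0.0715" --pt "0 0 0 0 0 0 -0.0715" --pt "0 0 0 0 0 0 -0.0715" --pt "0 0 0 0 0 0 -0.0715" --pt "0 0 0 0 0 0 -0.0715" --pt "0 0 0 0 0 0 -0.0715" --pt "0 0 0 0 0 0 -0.0715" --pt "0 0 0 0 0 0 -0.0715" --pt "0 0 0 0 0 0 -0.0715" --pt "0 0 0 0 0 0 -0.0705" --pt "0 0 0 0 0 0 0"

```text
time_s: 19.12
tcp_pos: [0.4408, -0.2526, 0.1971]
eef_rot: [180.0, 0.0, -89.7]
contact_force: [-0.4, 0.1, -1.2]
gripper_width: 0.0004
gripper_force: 0.0
```

```bash
python3 bed.py; python3 - <<'E'
from h import *
print(get_state()['joints'])
c=capture('scene')
x0,y0,x1,y1=205,260,365,385;cv2.imwrite('pics/s4.png',cv2.resize(c['frame'][y0:y1,x0:x1,::-1],None,fx=4.8,fy=4.8,interpolation=2))
E
```

```text
[ 0.44084334 -0.25260696  0.19711069] [ 1.79990048e+02  1.15152310e-02 -8.96978737e+01] 0.0004401781974222905
scene 26 ((636.0868530273438, -178.25518798828125), (6.590848922729492, 20.01110076904297), 0.20939770340919495) 0.057112008522237634
platen 170 0.08429869920179678
side 87 ((570.3176879882812, -142.84857177734375), (109.48015594482422, 45.11763000488281), 25.257099151611328) 0.05760505922056003
platen 100 0.08610582635225478
[-7.66446705e+00  7.04704795e+00 -2.40701329e+01 -6.98373083e-03
 -5.88977324e+01  7.46792557e+00]
```

View pics/s4.png

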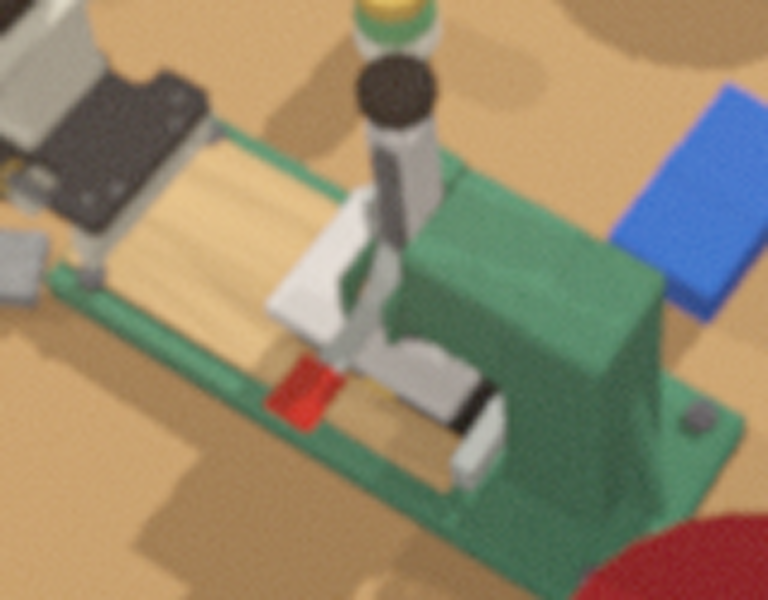

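The crop shows the pack's black end up against the stop at crop (475,400), the pad free at (305,393) and the platen still raised. Now pressing the pad.

Request:
apply_moves --pt "0 0 -0.02 0 0 0 0" --pt "0 0 -0.035 0 0 0 0" --pt "0 0 -0.035 0 0 0 0" --pt "0 0 -0.035 0 0 0 0" --pt "0 0 -0.028 0 0 0 0" --pt "0 0 0 0 0 0 0" --pt "0 0 0 0.02 0 0 0" --pt "0 0 0 0.014 0 0 0" --pt "0 0 0 0 0 0 0"

```text
time_s: 20.02
tcp_pos: [0.5921, -0.2527, 0.16]
eef_rot: [179.7, 0.1, -90.2]
contact_force: [-0.6, 0.3, -0.3]
gripper_width: 0.0003
gripper_force: 0.0
```

Request:
apply_moves --pt "0 0 0 0.004 0 0 0" --pt "0 0 0 0.004 0 0 0" --pt "0 0 0 0.004 0 0 0" --pt "0 0 0 0.004 0 0 0" --pt "0 0 0 0.001 0 0 0" --pt "0 0 0 0 0 0 0" --pt "0 0 0 0 0 0 0" --pt "0 0 0 0 0 0 0" --pt "0 0 0 0 0 0 0" --pt "0 0 0 0 0 0 0" --pt "0 0 0 0 0 0 0" --pt "0 0 0 0 0 0 0" --pt "0 0 0 0 0 0 0"

```text
time_s: 21.1
tcp_pos: [0.594, -0.2534, 0.1466]
eef_rot: [-180.0, -0.0, -90.0]
contact_force: [-0.5, 1.6, 4.4]
gripper_width: 0.0001
gripper_force: 1.7
```

```bash
python3 bed.py
```

```text
[ 0.59399575 -0.2534278   0.1466245 ] [-1.79979135e+02 -4.83801950e-03 -9.00066577e+01] 0.00011477748807344385
platen 0 0
platen 101 0.07154671447023508
```

The platen has sunk 15 mm, to 0.030. Releasing the pad and retreating.

Request:
apply_moves --pt "0 0 0 -0.004 0 0 0" --pt "0 0 0 -0.008 0 0 0" --pt "0 0 0 -0.02 0 0 0" --pt "0 0 0 -0.03 0 0 0" --pt "0 0 0 0 0 0 0" --pt "0 0 0.03 0 0 0 0" --pt "0 0 0.035 0 0 0 0" --pt "0 0 0.035 0 0 0 0" --pt "0 0 0.03 0 0 0 0" --pt "0 0 0 0 0 0 0" --pt "0 0 0 0 0 0 0" --pt "0 0 0 0 0 0 0"

```text
time_s: 22.2
tcp_pos: [0.464, -0.2535, 0.2091]
eef_rot: [-179.9, -0.0, -90.0]
contact_force: [0.1, 0.0, 0.1]
gripper_width: 0.0003
gripper_force: 0.0
```

```bash
python3 bed.py; python3 - <<'E'
from h import *
c=capture('scene');c['frame'][:]=c['frame'];x0,y0,x1,y1=205,180,405,380
cv2.imwrite('pics/s5.png',cv2.resize(c['frame'][y0:y1,x0:x1,::-1],None,fx=3,fy=3,interpolation=2))
P=cloud(c).reshape(-1,3);hs=cv2.cvtColor(c['frame'],cv2.COLOR_RGB2HSV).reshape(-1,3)
m=((hs[:,0]<8)|(hs[:,0]>172))&(hs[:,1]>150)&(np.hypot(P[:,0]-.595,P[:,1]+.25)<.03)&(P[:,2]>.1);print('pad z',m.sum(),np.median(P[m],0))
E
```

```text
[ 0.46397603 -0.25347911  0.20914043] [-1.79949551e+02 -8.11900759e-03 -9.00179877e+01] 0.00026093595020358705
platen 132 0.06924944658827836
platen 102 0.07159138527439207
pad z 140 [ 0.59630546 -0.2505392   0.13541976]
```

View pics/s5.png

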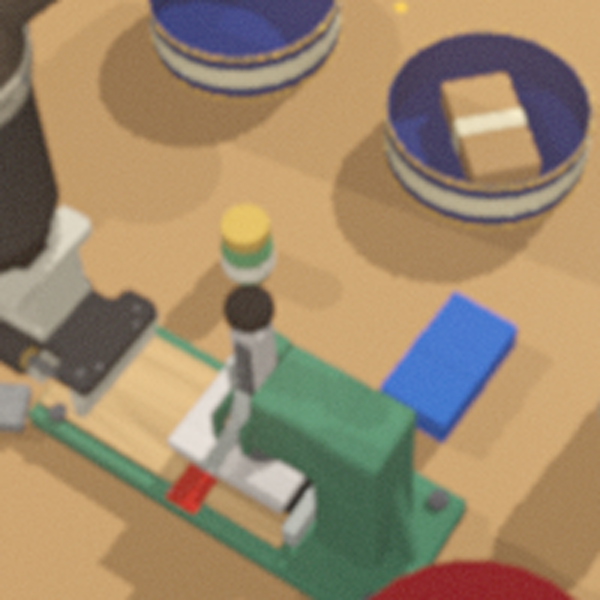

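The crop shows the platen down on the pack, the pack's end at the stop at crop (300,490), and the kraft pack, tin and jar in place. The arm is clear, so I'm handing in.

```bash
python3 -c "
from plant import close_job
print(close_job())"
```

```text
the job is handed in; nothing more can be done
None
```

The job is handed in: the camera checks show the pack against the back stop with the platen resting on it at about 0.030 m, the pawl let go, and the tin, kraft pack and jar still in place; no verdict came back.

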